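# Tighten the cash-box tether anchor with a turning bar

### The job

The screw eye on the wooden anchor block, to which the cash box is tethered, has worked loose. Take the red-handled turning bar from its rest, slide it through the eye's loop and with it turn the eye gently clockwise (seen from above) until you feel its collar bear on the wood, then nip it up by about 17 degrees more (not under 8 or over 30, or it stays loose or strips the wood). Then draw the bar out and lay it back in the slots of its rest the way it lay; do not turn the eye with the gripper itself, and leave the bottles alone.

Things in the scene. Friction and masses are not known exactly. Their poses are not given: they have to be found in the camera images.
- anchor: wooden block 100 x 100 x 35 mm, bolted to the table, carrying the steel screw eye: a collar 38 mm across (its top 46 mm above the table), a 12 mm shank, and an upright ring of 10 mm round steel, 42 mm over the outside, with a round opening 22 mm across. Origin under the block's centre, on the eye's upright turning axis.
- eye_loop (a point): centre of the ring's opening, 77 mm above the table. Turns with the eye: its x axis runs level through the opening (a bar may enter from either side), z is the upright turning axis. A 12 mm bar through the ring swings freely about 40 degrees to either side of x (less if off centre) before it bears on both sides of the ring and turns the eye.
- eye (a joint): angle of the screw eye (rad), growing clockwise seen from above, as it is screwed in; starts at -0.1 to 0.1. It turns easily (0.05 N m) for a first 10 to 50 degrees that nothing shows beforehand, until its collar bears on the wood; from there it takes a steady 0.45 N m to turn on (less is felt when the motion pauses, often 0.2 to 0.3), and it stays where it is left.
- collar_sink (a joint): how far the collar is drawn into the wood (m): 0 until it bears, then 0.8 mm per radian of further turn (17 degrees: 0.00024). Too fine to rely on the noisy reading; feel it by the turning effort.
- bar_grip (a point): centre of the red flat-sided grip of the turning bar: 60 mm long, 16 x 16 mm in section; grasp across its 16 mm width. x axis along the bar to the working end, z up as it lies in its rest. Ahead of the grip a 12 mm round steel bar reaches 150 mm from this point (last 7 mm tapered), behind it a 12 mm stub 60 mm. About 0.12 kg, balanced some 15 mm ahead of this point.
- bar: the turning bar; origin and axes as point bar_grip
- bar_tip (a point): working end of the turning bar, 150 mm along x from bar_grip
- rest: wooden rest of the bar, fixed to the table: foot plate 150 x 60 x 10 mm with two cradles, 8 mm thick and 44 mm wide, centred 48 mm behind and 60 mm ahead of its origin; each has an open-topped slot 16 mm wide for the bar, floor 44 mm and flared top 65 mm above the table. Origin on the table below rest_grip; x along the bar.
- rest_grip (a point): where the centre of the bar's grip lies when the bar is in its rest, 50 mm above the table; x axis along the bar toward its working end
- rest_tip (a point): where the bar's working end lies when it is in its rest, 150 mm along x from rest_grip
- lotion_1: bystander: white pump bottle with black pump, 70 x 70 x 200 mm, left of the work; origin at the centre of its underside
- lotion_3: bystander: white pump bottle with black pump, 70 x 70 x 200 mm, left of the work; origin at the centre of its underside
- soap_2: bystander: light blue pump bottle, 57 x 71 x 195 mm, left of the work; origin at the centre of its underside
- lotion_7: bystander: white pump bottle with black pump, 70 x 71 x 200 mm, on the right near the packs; origin at the centre of its underside
- cologne_1: bystander: white flask with white cap, 50 x 86 x 216 mm, behind the work; origin at the centre of its underside
- cologne_2: bystander: white flask with white cap, 50 x 86 x 216 mm, behind the work; origin at the centre of its underside
- cologne_3: bystander: white flask with white cap, 50 x 86 x 216 mm, behind the work; origin at the centre of its underside
There are look-alikes about, which are no part of the job. Leave any pink or yellow look-alike of the anchor alone.

How it is judged:
By the outcome, as a careful person would: the job done as asked, in the order asked, and still so for the second after the job is handed in, with the robot touching nothing.
It also fails if it takes over 69 s, if anything falls off the work surface, if the arm or the gripper's body presses on something with over 40 N, if the wrist force passes 120 N, or if a joint passes its speed limit or range.

### The arm

A 6-joint arm with a two-finger parallel gripper is mounted at the origin on a cart in front of the work surface, level with it; the furniture and walls round the work are solid. World frame = base frame: x ahead of the robot, y to its left, z up, the work surface at z = 0. Lengths are in m, angles in degrees, forces in N, time in s.
With the tool pointing down it reaches from about 0.35 to 0.875 m from the base axis. Payload 4.2 kg.
Tool frame: the origin (TCP) lies midway between the tips of the shut fingers; the grasp point (between the pads) lies 19 mm behind it; z points along the fingers, y is the line along which they close (so a half turn about z gives the same grasp; the last joint's range is limited). The gripper opens to 87 mm and grips with 3 to 60 N. Pads are 19 mm wide; open, the fingers measure 117 mm over their backs; the gripper's body (75 mm by 190 mm) begins 51 mm behind the grasp point.
Start: joints at [81.853, 22.042, 0.453, 0, -68.411, -14.817], TCP at [0.244, 0.575, 0.223] pointing down, gripper open.
Joint ranges: [-179.83, 179.83], [-69.29, 118.12], [-61.27, 80.66], [-181.25, 117.63], [-171.15, -9.14], [-177.46, 177.46]. Speed limits (degrees/s): [159.86, 159.86, 180, 180, 180, 180].

### API

Orientations are given as [roll, pitch, yaw] about the fixed x, y, z axes, in that order (R = Rz(yaw) Ry(pitch) Rx(roll)).
In Python, from workcell import env gives the robot as it stands. The module is installed in compiled form; this text tells all that it offers. Calls block until the motion is done:
- env.goto(position, orientation): joint-space move of the TCP to a pose.
- env.move_straight(position, rotation=None, rate=0.15, force_limit=None): straight line of the TCP; rotation=None keeps the orientation; rate is the mean speed in m/s. With force_limit (N) it stops when the force on the tool has changed by that much, and returns True; else False.
- env.set_joints(angles): joint-space move.
- env.gripper_to(opening, grasp_force=None): opening from 0.0 (shut) to 1.0 (fully open); grasp_force is the grip in N (None keeps the last); returns when the fingers have stopped.
- env.dwell(seconds).
- env.inverse_kinematics(position, orientation): joint angles nearest the present ones, or None.
- env.read_state(): the state.
- env.grab_frame(name): name is "side" or "top" or "wrist"; returns a dict with "image" (400x640x3 uint8, blue, green, red), "fx", "fy", "cx", "cy" (pixels), "position" and "orientation" of the camera in the world. Camera axes: x right, y up, looking along -z (the intrinsics and any distortion apply to the point x, -y, -z); pixel columns grow to the right and rows downward; lengths in m; the calibration is good to about 2 mm. The wrist camera is an equidistant fisheye: a pixel r from the principal point sees the ray r / f radians off the axis. A picture is of the moment at which its call begins. There is no depth.
A pose or a line that the arm cannot do raises env.Unreachable and nothing moves.
- env.close_job(): hands the job in; it is judged then, once.
Trained networks look in a picture, given as the dict that the camera call returned (one of the last four; its "shot" number tells which), for a name from the list of things; names that differ only in an ending like _2 or _b are one class to them, and where a whole thing is asked for, a point or a joint stands for the part that bears it (a point fixed in the world has none). Each returns a list of dicts, best first, with "score" (0 to 1); they miss things now and then, are a little off and sometimes report something else, mostly with a low value. They report only what shows in the picture. A call takes as long as a camera call. They do not tell look-alikes from the thing itself.
- env.search_frame(picture, thing): "xyz" ([x, y, z] in m, in world coordinates, good to about 4 mm: the middle of the surface that is visible of it).
- env.trace(picture, thing): "mask" (400x640 bool, what is visible of it).
The state is a dict: "clock": time; "joint_positions": joint angles; "qvel": joint speeds; "joint_torque": joint torques, N m; "position": TCP position; "tool_rot": TCP orientation; "force": force on the tool from outside, world axes, zero at the start; "wrist_torque": the same for the moment, N m; "opening": opening from 0.0 (shut) to 1.0 (fully open); "finger_force": force on a finger pad.
Only numpy, scipy, OpenCV 4.12 (cv2) and the standard library are available. Lean on these libraries where they do the work, as an engineer would, in place of code of your own. Each camera call takes 0.05 s, during which the arm holds its last target. There are 200 camera calls.

## Working session

There is one attempt and no reset: what is moved stays moved. The work goes in short steps, each a Python script; the robot and the scene stay as the last script left them, time stands still between calls to the robot, and variables do not carry over. Pictures are saved under pics/ and viewed, at most 10 in all, crops included, and the job is handed in when it is done.

```bash
mkdir -p pics; python3 - <<'E'
from workcell import env
import cv2
s=env.read_state(); print(s)
for n in ("top","side"):
    f=env.grab_frame(n); cv2.imwrite(f"pics/{n}0.png",f["image"])
    print(n,f["fx"],f["fy"],f["cx"],f["cy"],f["position"],f["orientation"],[k for k in f])
    for t in ("anchor","bar","rest","eye_loop","bar_grip","bar_tip","lotion_1","cologne_1","soap_2"):
        print(t,[( [round(float(v),3) for v in d["xyz"]],round(d["score"],2)) for d in env.search_frame(f,t)])
print(env.read_state()["clock"])
E
```

```text
{'clock': 0.0, 'joint_positions': array([ 8.18516553e+01,  2.20903634e+01,  3.78870977e-01, -2.86896772e-02,
       -6.84121900e+01, -1.48157625e+01]), 'qvel': array([ 0.08498274, -0.02032417,  0.06811833, -0.0901105 , -0.05022572,
        0.03933924]), 'joint_torque': array([-2.13237887e-03, -3.90663958e+01,  1.87410074e+01,  4.21986714e+00,
        1.10602879e-02, -1.89888401e-04]), 'position': array([0.24360142, 0.57490351, 0.22145838]), 'tool_rot': array([ 1.79873611e+02, -5.85943489e-03, -2.29746853e+01]), 'force': array([-0.45840991,  0.61353699, -1.49786241]), 'wrist_torque': array([ 0.00225096, -0.03011951, -0.01550291]), 'finger_force': 0.0, 'opening': 1.0004885649078143}
top 398.921861806854 398.921861806854 324.93741700664594 202.8620581694969 [ 0.32411589 -0.06704087  1.58035396] [ 9.24804588e+00 -8.13053484e-03 -9.09835720e+01] ['image', 'fx', 'fy', 'cx', 'cy', 'position', 'orientation', 'shot']
anchor [([0.582, 0.02, 0.034], 0.92), ([0.642, 0.198, 0.035], 0.56)]
bar [([0.488, -0.286, 0.058], 0.71), ([0.461, -0.287, 0.01], 0.49)]
rest [([0.46, -0.288, 0.014], 0.87)]
eye_
[... 552 characters left out ...]
6084  1.00149395] [59.18413466 -0.17280943  0.22444543] ['image', 'fx', 'fy', 'cx', 'cy', 'position', 'orientation', 'shot']
anchor [([0.64, 0.177, 0.036], 0.93), ([0.326, 0.236, 0.037], 0.63), ([0.584, -0.012, 0.032], 0.6)]
bar [([0.483, -0.296, 0.057], 0.82)]
rest [([0.457, -0.307, 0.008], 0.95)]
eye_loop [([0.637, 0.19, 0.062], 0.66)]
bar_grip [([0.484, -0.298, 0.053], 0.64)]
bar_tip [([0.486, -0.298, 0.054], 0.55)]
lotion_1 [([0.494, -0.557, 0.128], 0.84), ([0.505, 0.33, 0.09], 0.77), ([0.592, 0.391, 0.098], 0.58)]
cologne_1 [([0.748, -0.126, 0.108], 0.82), ([0.763, 0.09, 0.163], 0.81), ([0.797, -0.008, 0.157], 0.77)]
soap_2 [([0.4, 0.399, 0.087], 0.87), ([0.483, -0.3, 0.048], 0.62)]
1.0
```

```bash
python3 - <<'E'
import cv2
a=cv2.imread("pics/top0.png");
cv2.imwrite("pics/top_crop.png",cv2.resize(a[20:300,140:480],None,fx=2.3,fy=2.1))
E
```

```text
(no output)
```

View pics/top0.png

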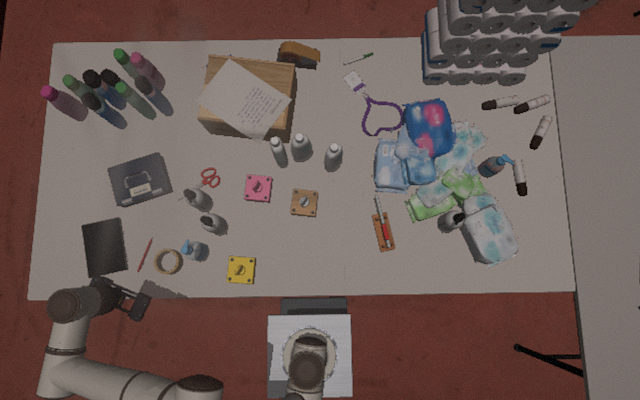

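View pics/side0.png

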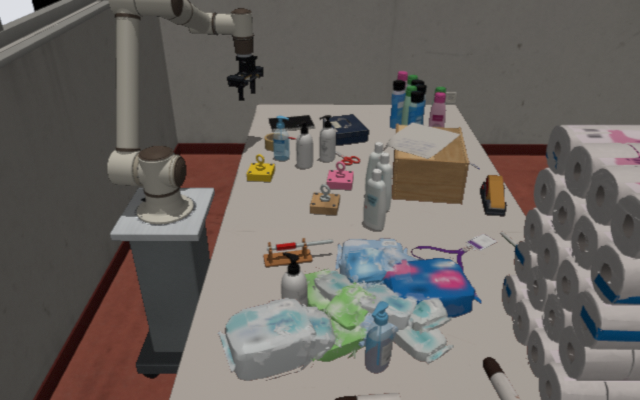

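The wooden block with the steel eye (top px 305,202; side px 325,203) fits. The pink one (258,187) and the yellow one (241,270) are the look-alikes. The rest with the red-grip bar is at top px (382,230). Next I'll take close wrist views of both.

```bash
cat > h.py <<'E'
from workcell import env
import numpy as np, cv2
from scipy.spatial.transform import Rotation as R
def proj(f,P,fish=True):
    c=R.from_euler("xyz",f["orientation"],degrees=True).as_matrix()
    p=(np.atleast_2d(P)-f["position"])@c; x,y,z=p[:,0],-p[:,1],-p[:,2]
    if fish:
        r=np.hypot(x,y); t=np.arctan2(r,z); u,v=x/r*t,y/r*t
    else: u,v=x/z,y/z
    return np.c_[f["cx"]+f["fx"]*u, f["cy"]+f["fy"]*v]
def unproj(f,uv,h,fish=True):
    uv=np.atleast_2d(uv).astype(float)
    u=(uv[:,0]-f["cx"])/f["fx"]; v=(uv[:,1]-f["cy"])/f["fy"]
    if fish:
        t=np.hypot(u,v); s=np.sin(t)/np.maximum(t,1e-9); d=np.c_[u*s,-v*s,-np.cos(t)]
    else: d=np.c_[u,-v,-np.ones(len(u))]
    c=R.from_euler("xyz",f["orientation"],degrees=True).as_matrix(); d=d@c.T
    return f["position"]+d*((h-f["position"][2])/d[:,2])[:,None]
E
python3 - <<'E'
from h import *
import pickle
def show(f,ts):
    for t in ts: print(t,[([round(float(v),3) for v in d["xyz"]],round(d["score"],2)) for d in env.search_frame(f,t)])
env.move_straight([0.244,0.50,0.34],[180,0,0],rate=0.3)
F={}
env.goto([0.53,0.015,0.30],[180,0,0])
f=F['a']=env.grab_frame("wrist"); show(f,["anchor","eye_loop"]); m=env.trace(f,"anchor"); F['am']=[(d["score"],d["mask"]) for d in m]
print(f["position"],f["orientation"],f["fx"],f["cx"],f["cy"])
m=env.trace(f,"eye_loop"); F['em']=[(d["score"],d["mask"]) for d in m]
env.goto([0.46,-0.288,0.25],[180,0,8])
f=F['b']=env.grab_frame("wrist"); show(f,["rest","bar","bar_grip","bar_tip"])
F['bm']=[(d["score"],d["mask"]) for d in env.trace(f,"bar")]; F['rm']=[(d["score"],d["mask"]) for d in env.trace(f,"rest")]
pickle.dump(F,open("F.pkl","wb"))
cv2.imwrite("pics/w1.png",np.hstack([cv2.resize(F[k]["image"][40:360,120:520],(400,320)) for k in 'ab']))
print(env.read_state()["clock"])
E
```

```text
anchor [([0.584, 0.012, 0.032], 0.92), ([0.638, 0.189, 0.036], 0.9)]
eye_loop [([0.639, 0.193, 0.063], 0.91), ([0.581, 0.015, 0.041], 0.61)]
[0.59941044 0.0157363  0.46281512] [-1.48395503e+01  5.32225486e-02 -8.99319809e+01] 309.70691628693146 316.252831036539 200.47681862628113
rest [([0.466, -0.295, 0.01], 0.97), ([0.499, 0.323, 0.017], 0.72)]
bar []
bar_grip [([0.495, -0.292, 0.053], 0.66)]
bar_tip [([0.498, -0.29, 0.058], 0.92)]
5.45
```

View pics/w1.png

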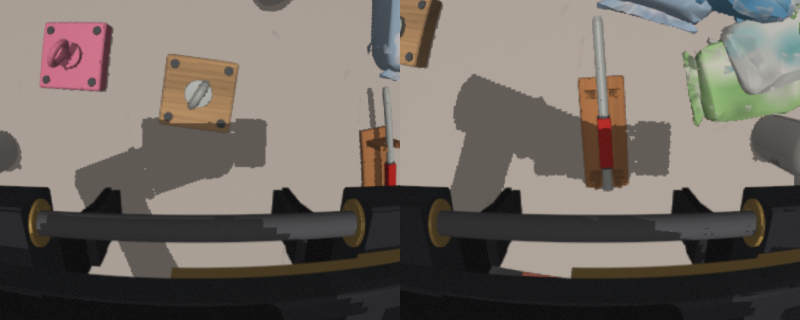

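The wooden block (left view, crop px 200,92) carries the grey eye. The ring shows edge-on, running from about (190,104) to (207,80), so its opening faces yaw ≈55°. The pink look-alike is at (75,55). The bar lies in its rest with the red grip at (605,143) and the tip up at (597,18). I'll fit these now.

```bash
python3 - <<'E'
from h import *
import pickle
F=pickle.load(open("F.pkl","rb"))
f=F['b']; im=f["image"].astype(int); b,g,r=im[...,0],im[...,1],im[...,2]
m=((r>110)&(g<50)&(b<60)).astype(np.uint8); n,l,st,c=cv2.connectedComponentsWithStats(m)
k=1+np.argmax(st[1:,4]); uv=np.argwhere(l==k)[:,::-1]; print("red",st[k])
P=unproj(f,uv,0.058); mu=P[:,:2].mean(0); print("grip centroid",mu)
rect=cv2.minAreaRect((P[:,:2]*1000).astype(np.float32)); print(rect)
# steel ahead of the grip: bright grey, near the axis
x0,y0,w,h=st[k][:4]
s=(abs(r-b)<25)&(im.sum(2)>300); s[:50]=0; s[y0:]=0; s[:,:x0-25]=0; s[:,x0+w+15:]=0
n,l,st2,c=cv2.connectedComponentsWithStats(s.astype(np.uint8))
sub=f["image"][y0-20,x0-10:x0+w+10]; print(sub.sum(1))
for row in range(55,y0-3,12):
    print(row,[int(v) for v in im[row,x0-20:x0+w+6].sum(1)])
f=F['a']
for sc,m in F['am']:
    q=cv2.minAreaRect((unproj(f,np.argwhere(m)[:,::-1],0.035)[:,:2]*1000).astype(np.float32)); print("anchor",sc,q)
for sc,m in F['em']:
    q=np.argwhere(m)[:,::-1]; print("eye",sc,q.mean(0),len(q))
cv2.imwrite("pics/eye.png",np.hstack([cv2.resize(f["image"][85:180,270:370],(400,380),interpolation=cv2.INTER_CUBIC),cv2.resize(F['b']["image"][50:245,260:360],(195*2,380))]))
E
```

```text
red [317 158  14  12 128]
grip centroid [ 0.48084991 -0.2931082 ]
((481.031494140625, -293.0677795410156), (12.132583618164062, 14.18415641784668), 14.342711448669434)
[321 324 322 297 251 234 224 237 295 328 309 371 419 445 477 505 499 460
 429 385 356 336 330 343 340 340 331 320 308 304 317 324 334 341]
55 [489, 495, 487, 492, 490, 492, 494, 492, 490, 490, 492, 492, 495, 492, 490, 492, 487, 477, 472, 476, 484, 478, 465, 459, 478, 488, 489, 490, 492, 491, 489, 490, 492, 495, 494, 491, 494, 493, 494, 491]
67 [491, 495, 496, 494, 490, 491, 491, 494, 494, 492, 491, 494, 492, 495, 483, 409, 386, 410, 440, 471, 507, 521, 478, 440, 402, 384, 424, 488, 492, 493, 492, 490, 492, 493, 492, 494, 492, 494, 491, 494]
79 [492, 495, 489, 491, 482, 475, 473, 484, 492, 492, 495, 492, 495, 492, 491, 481, 393, 372, 416, 450, 486, 533, 503, 470, 433, 395, 381, 427, 488, 496, 491, 492, 491, 495, 495, 493, 491, 491, 492, 495]
91 [495, 493, 491, 490, 485, 491, 494, 494, 491, 492, 492, 494, 492, 494, 495, 494, 483, 421, 386, 425, 453, 490, 533, 505, 463, 425, 394, 386, 476, 492, 492, 493, 494, 493, 495, 49
[... 693 characters left out ...]
340, 345, 346, 340, 334, 325, 315, 323, 339, 335, 311, 368, 413, 401, 436, 497, 499, 465, 432, 389, 353, 331, 332, 337, 346, 338, 331, 328, 324, 321]
151 [496, 487, 430, 275, 219, 301, 341, 344, 345, 344, 348, 351, 348, 350, 358, 357, 354, 349, 353, 356, 343, 305, 372, 426, 458, 488, 517, 489, 455, 419, 372, 322, 326, 330, 338, 340, 327, 324, 323, 318]
anchor 0.83 ((642.30517578125, 192.12429809570312), (113.03121948242188, 100.57625579833984), 83.7278823852539)
anchor 0.8 ((581.13134765625, 13.903953552246094), (100.89784240722656, 101.52080535888672), 81.6624755859375)
eye 0.74 [318.03709428 134.16692427] 647
eye 0.73 [183.93508115  94.58801498] 801
eye 0.69 [508.53715776 181.        ] 767
```

View pics/eye.png

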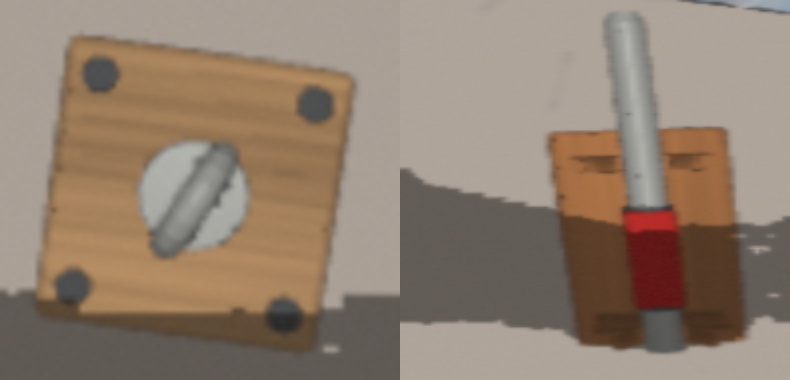

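Confirmed: wooden block with steel eye, ring running from crop px (222,155) to (168,243). The grip spans rows 208–310 and the bar tip is at (624,12).

```bash
python3 - <<'E'
from h import *
import pickle
F=pickle.load(open("F.pkl","rb"))
f=F['b']; A=lambda x,y:(260+(x-400)/3.9,50+y/1.949)
P=unproj(f,[A(624,13),A(637,115),A(646,200),A(650,208),A(660,309),A(666,349)],0.05)
print(P.round(4))
d=P[0]-P[4]; print("yaw",np.degrees(np.arctan2(*(P[0]-P[5])[1::-1])),np.degrees(np.arctan2(d[1],d[0])))
g=unproj(f,[A(650,208),A(660,309)],0.058); print("grip ends top",g.round(4), g.mean(0), "len",np.linalg.norm(g[0]-g[1]))
print("tip-0.15", P[0]-0.15*d/np.linalg.norm(d))
im=f["image"].astype(int); m=((im[...,2]>2.2*im[...,1])&(im[...,2]>60)).astype(np.uint8)
n,l,st,c=cv2.connectedComponentsWithStats(m); k=1+np.argmax(st[1:,4]*(abs(c[1:,0]-325)<30)); print(st[k])
print("red",cv2.minAreaRect((unproj(f,np.argwhere(l==k)[:,::-1],0.056)[:,:2]*1000).astype(np.float32)))
f=F['a']; B=lambda x,y:(270+x/4,85+y/4)
q=unproj(f,[B(222,155),B(168,243)],0.077); print(q.round(4),q.mean(0),np.degrees(np.arctan2(*(q[0]-q[1])[1::-1])),np.linalg.norm(q[0]-q[1]))
c=unproj(f,[B(72,38),B(353,76),B(314,350),B(37,314)],0.035); print(c.round(4),c.mean(0))
E
```

```text
[[ 0.6043 -0.2684  0.05  ]
 [ 0.5431 -0.2809  0.05  ]
 [ 0.4927 -0.2908  0.05  ]
 [ 0.488  -0.2927  0.05  ]
 [ 0.4257 -0.3051  0.05  ]
 [ 0.3996 -0.311   0.05  ]]
yaw 11.749165375669472 11.607385270056398
grip ends top [[ 0.4889 -0.2924  0.058 ]
 [ 0.428  -0.3045  0.058 ]] [ 0.45844648 -0.29844094  0.058     ] len 0.062149026100494255
tip-0.15 [ 0.45739728 -0.29855179  0.05      ]
[317 158  16  50 653]
red ((458.16143798828125, -297.7820129394531), (59.6967887878418, 16.27803611755371), 10.970867156982422)
[[0.5951 0.0047 0.077 ]
 [0.5676 0.0213 0.077 ]] [0.58134663 0.01301468 0.077     ] -31.190617732785896 0.03217274029026768
[[ 0.6354  0.0547  0.035 ]
 [ 0.6228 -0.0413  0.035 ]
 [ 0.5268 -0.0292  0.035 ]
 [ 0.5395  0.0678  0.035 ]] [0.58111178 0.01298126 0.035     ]
```

```bash
cat >> h.py <<'E'
E_=np.array([0.5812,0.013]); 
def gp(rad,yaw,z=0.077):
    """TCP pose putting the grip centre rad behind the eye axis, bar at yaw"""
    a=np.radians(yaw); return [E_[0]-rad*np.cos(a),E_[1]-rad*np.sin(a),z-0.019],[180,0,yaw]
E
python3 - <<'E'
from h import *
G=[0.458,-0.298]
for y in (55,20,-20,-60,-75):
    q=env.inverse_kinematics(*gp(0.125,y)); print(y,None if q is None else np.round(q,0))
env.gripper_to(0.7,50)
env.goto([*G,0.12],[180,0,11.4])
env.move_straight([*G,0.031],rate=0.12)
s=env.read_state(); print(s["position"],s["force"])
env.gripper_to(0.0,50)
s=env.read_state(); print(s["opening"]*87,s["finger_force"],s["force"])
env.move_straight([*G,0.12],rate=0.12)
s=env.read_state(); print(s["opening"]*87,s["finger_force"],s["force"],s["wrist_torque"])
p,o=gp(0.205,55); env.goto([p[0],p[1],0.13],o)
env.move_straight(p,rate=0.12)
s=env.read_state(); print(s["position"],s["tool_rot"],s["force"],s["wrist_torque"],s["clock"])
f=env.grab_frame("wrist"); im=f["image"]
P=[[*E_,0.077],[*(E_-0.055*np.array([np.cos(np.radians(55)),np.sin(np.radians(55))])),0.077]]
for u,v in proj(f,P): cv2.circle(im,(int(round(u)),int(round(v))),2,(0,255,255),-1)
cv2.imwrite("pics/pre.png",cv2.resize(im[0:260,180:480],None,fx=2.3,fy=2.3))
g=env.grab_frame("side"); cv2.imwrite("pics/pre_side.png",cv2.resize(g["image"][150:270,240:400],(800,600)))
E
```

```text
55 [  8.  22. -27.   0. -41. 137.]
20 [ 16.  18. -34.   0. -38.  94.]
-20 [ 27.  18. -33.   0. -38.  43.]
-60 [ 31.  24. -24.   0. -42.  -1.]
-75 [ 30.  26. -20.   0. -44. -15.]
[ 0.45894871 -0.29829841  0.03204792] [-0.66927273 -0.57042621  0.42606034]
15.186539606903173 49.99084532260895 [0.14132503 0.05312488 0.83187984]
15.888768400234033 49.990786872804165 [-1.53307808 -0.63371152 -1.25599488] [-0.08390588  0.04131479 -0.03824251]
[ 0.46414047 -0.15545057  0.05830319] [ 1.79954679e+02 -1.38902028e-02  5.49580042e+01] [ 0.24635548 -0.24765654 -0.04322591] [-0.11308772 -0.07238749 -0.0357524 ] 10.775
```

View pics/pre.png

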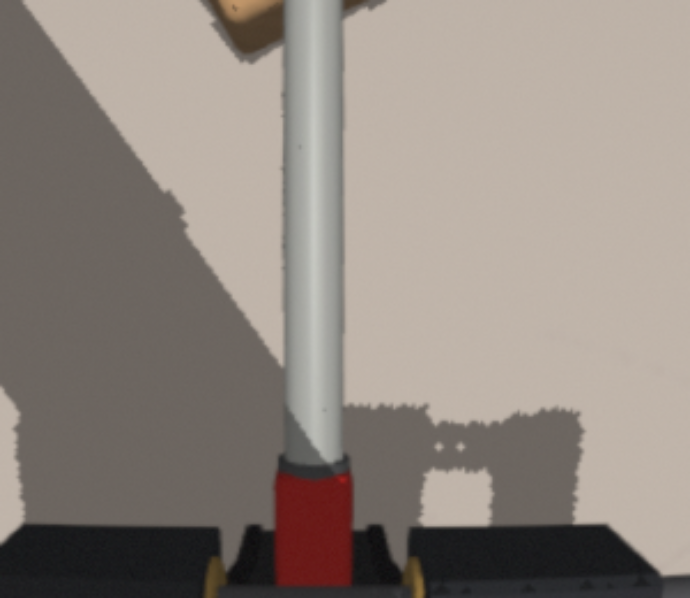

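View pics/pre_side.png

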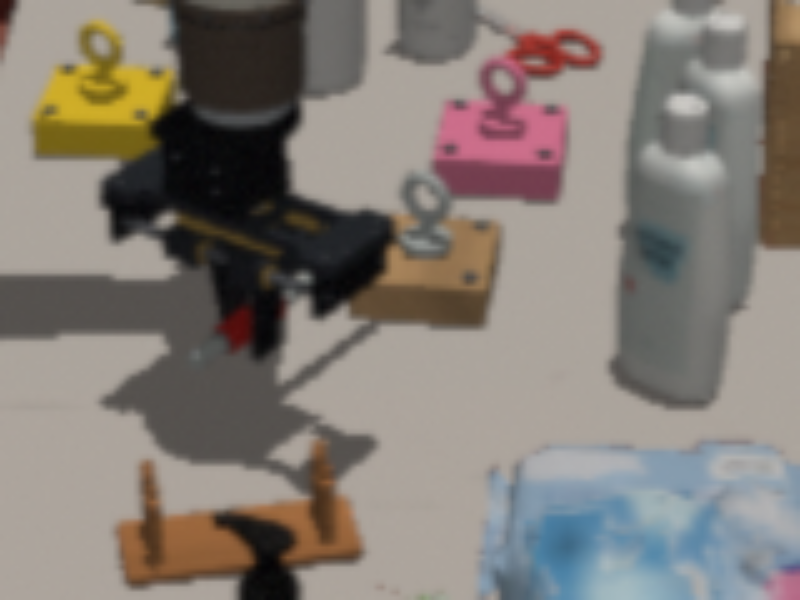

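```bash
cat >> h.py <<'E'
def rd(n=6):
    a=[]
    for _ in range(n):
        s=env.read_state(); r=s["position"][:2]-E_
        a.append([s["wrist_torque"][2]+r[0]*s["force"][1]-r[1]*s["force"][0],s["wrist_torque"][2],*s["force"]]); env.dwell(0.01)
    return np.mean(a,0),s
E
python3 - <<'E'
from h import *
print(env.move_straight(gp(0.12,55)[0],rate=0.08,force_limit=8))
b,s=rd(10); print(b.round(3),s["position"],gp(0.12,55)[0],s["clock"])
np.save("b.npy",b)
for y in range(51,-90,-2):
    if env.move_straight(*gp(0.12,y),rate=0.04,force_limit=15): print("limit");break
    a,s=rd(4); M=a[0]-b[0]; print(y,round(s["tool_rot"][2],1),(a-b).round(3),round(s["finger_force"]))
    if M>0.16 and y<40: break
print(s["clock"],s["position"])
E
```

```text
False
[-0.019 -0.017  0.035  0.086 -0.988] [ 0.51202322 -0.08564253  0.05800237] [np.float64(0.5123708276378746), np.float64(-0.08529824531467901), 0.057999999999999996] 12.1667
51 51.0 [ 0.091  0.041  0.19  -0.435 -0.1  ] 50
49 49.1 [ 0.025  0.008 -0.293 -0.571 -0.181] 50
47 47.1 [ 0.059  0.012  0.409 -0.146 -0.444] 50
45 45.1 [0.048 0.029 0.288 0.037 0.253] 50
43 43.1 [ 0.03   0.006  0.255 -0.062 -0.009] 50
41 41.1 [-0.008  0.016  0.451  0.628  0.186] 50
39 39.1 [ 0.008 -0.011  0.063 -0.183 -0.064] 50
37 37.1 [ 0.027  0.027 -0.288 -0.257  0.053] 50
35 35.1 [ 0.032  0.01   0.26  -0.08  -0.206] 50
33 33.1 [ 0.041  0.01   0.005 -0.343  0.157] 50
31 31.1 [ 0.03   0.012 -0.174 -0.312  0.198] 50
29 29.1 [0.018 0.003 0.437 0.055 0.301] 50
27 27.1 [ 0.055 -0.002 -0.191 -0.673  0.611] 50
25 25.1 [-0.007  0.021  0.086  0.248  0.265] 50
23 23.1 [-0.045 -0.013 -0.188  0.158  0.003] 50
21 21.1 [-0.028  0.016 -0.341  0.209  0.49 ] 50
19 19.1 [ 0.011  0.025 -0.067  0.049  0.348] 50
17 17.1 [ 0.002  0.038 -0.4    0.133 -0.187] 50
15 15.1 [ 0.101  0.033  0.1   -0.618  0.628] 50
13 13.1 [-0.053  0.0
[... 593 characters left out ...]
0.069  0.152 -0.916  0.841  0.308] 50
-15 -14.9 [ 0.109  0.191 -1.05   0.91   0.108] 50
-17 -16.9 [ 0.04   0.153 -0.456  1.052 -0.157] 50
-19 -18.9 [ 0.067  0.157 -0.056  0.74   0.011] 50
-21 -20.9 [ 0.051  0.149 -0.202  0.875 -0.229] 50
-23 -22.9 [ 0.111  0.205 -0.505  0.99   0.194] 50
-25 -24.9 [0.028 0.156 0.639 0.803 0.41 ] 50
-27 -26.9 [0.075 0.16  0.156 0.629 0.065] 50
-29 -28.9 [0.087 0.207 0.524 0.78  0.261] 50
-31 -30.9 [ 0.117  0.224  0.53   0.643 -0.144] 50
-33 -32.9 [0.03  0.213 0.719 1.261 0.185] 50
-35 -34.9 [ 0.102  0.263  0.622  1.111 -0.128] 50
-37 -36.9 [0.152 0.291 0.65  0.871 0.056] 50
-39 -38.9 [0.263 0.319 0.276 0.29  0.231] 50
25.6833 [0.48770779 0.08829391 0.05790375]
```

```bash
python3 - <<'E'
from h import *
b=np.load("b.npy")
def look(n):
    f=env.grab_frame("wrist"); (u,v),=proj(f,[[*E_,0.077]]); print(n,u,v)
    u,v=int(u),int(v); cv2.imwrite(f"pics/{n}.png",f["image"]); return cv2.resize(f["image"][max(v-60,0):v+60,u-60:u+60],(400,400),interpolation=cv2.INTER_CUBIC)
A=look("c39")
for y in (-41,-43,-45,-47):
    if env.move_straight(*gp(0.12,y),rate=0.04,force_limit=15): print("limit");break
    a,s=rd(6); print(y,round(s["tool_rot"][2],1),(a-b).round(3))
B=look("c47"); cv2.imwrite("pics/turn.png",np.hstack([A,B])); print(s["clock"])
E
```

```text
c39 315.3484805732043 15.24687587279493
-41 -40.9 [ 0.353  0.359 -0.155  0.107  0.428]
-43 -43.0 [ 0.376  0.353 -0.597  0.203  0.367]
-45 -45.0 [ 0.328  0.328 -0.982  0.887  0.809]
-47 -47.0 [ 0.369  0.344 -1.635  1.345  0.017]
c47 315.45378639702193 15.147946463959073
26.9667
```

View pics/turn.png

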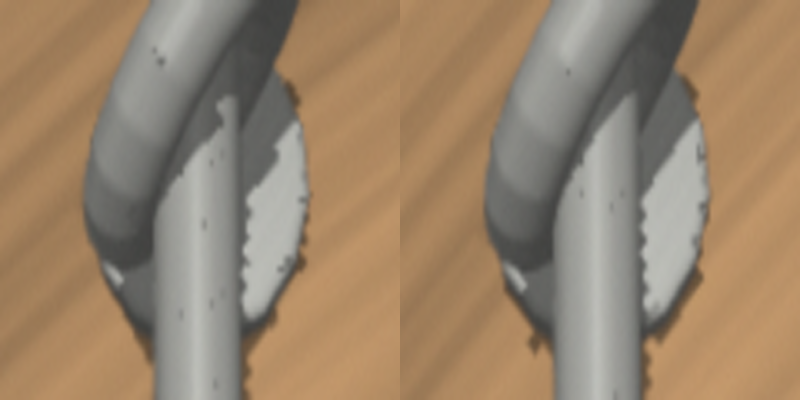

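Plateau torque starts at about yaw -41, with windup from about -36. The ring keeps the same attitude to the bar in both views, so the eye follows. I'll finish at -57.5, back off and withdraw.

```bash
python3 - <<'E'
from h import *
b=np.load("b.npy")
for y in (-49.5,-52,-55,-57.5):
    if env.move_straight(*gp(0.12,y),rate=0.04,force_limit=15): print("limit");break
    a,s=rd(6); print(y,round(s["tool_rot"][2],1),(a-b).round(3))
for y in (-52,-46,-39,-32,-25,-20):
    if env.move_straight(*gp(0.12,y),rate=0.05,force_limit=10): print("limit");break
    a,s=rd(3); print(y,round(s["tool_rot"][2],1),(a-b).round(3))
else:
    print(env.move_straight(gp(0.205,-20)[0],rate=0.08,force_limit=10))
    a,s=rd(6); print((a-b).round(3))
    p,o=gp(0.205,-20,0.15); env.move_straight(p,rate=0.1)
    f=env.grab_frame("wrist"); cv2.imwrite("pics/out.png",f["image"][0:300]) 
print(env.read_state()["clock"],env.read_state()["position"])
E
```

```text
-49.5 -49.4 [ 0.314  0.328 -2.022  2.441  0.627]
-52 -51.9 [ 0.305  0.319 -2.432  3.2    0.577]
-55 -55.0 [ 0.403  0.321 -3.356  3.491  0.279]
-57.5 -57.5 [ 0.329  0.303 -3.061  4.306  0.443]
-52 -52.1 [ 0.221  0.272 -2.073  3.256 -0.019]
-46 -46.1 [0.006 0.082 0.464 0.34  0.148]
-39 -39.1 [ 0.013  0.037  0.491 -0.229  0.46 ]
-32 -32.1 [ 0.124  0.067 -0.655 -0.237  0.377]
-25 -25.1 [ 0.014  0.017  0.331 -0.206  0.207]
-20 -20.1 [ 0.04   0.032 -0.081 -0.11  -0.222]
False
[-0.044  0.001 -0.098  0.185  0.   ]
33.2 [0.38805033 0.08278579 0.13033165]
```

View pics/out.png

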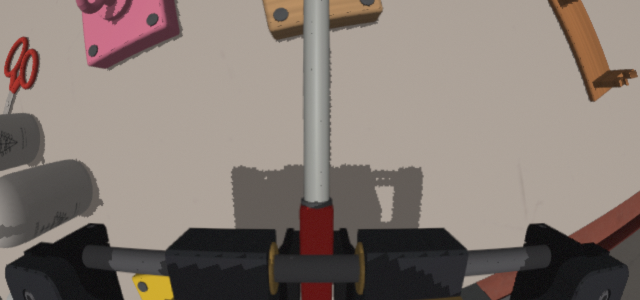

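The bar sits straight in the fingers (columns 316–317 along its length) and clear of the eye. Next it goes back to the rest.

```bash
python3 - <<'E'
from h import *
G=[0.4585,-0.298]
env.goto([*G,0.14],[180,0,11.4])
print(env.move_straight([*G,0.055],rate=0.1,force_limit=8))
print(env.move_straight([*G,0.0325],rate=0.05,force_limit=6))
a,s=rd(6); print(a.round(2),s["position"])
env.gripper_to(0.6); 
a,s=rd(4); print(a.round(2),s["opening"])
env.move_straight([*G,0.25],[180,0,11.4],rate=0.15)
f=env.grab_frame("wrist")
im=f["image"].astype(int); m=((im[...,2]>2.2*im[...,1])&(im[...,2]>60)).astype(np.uint8)
n,l,st,c=cv2.connectedComponentsWithStats(m); k=1+np.argmax(st[1:,4]*(abs(c[1:,0]-320)<30)*(c[1:,1]<215)); print(st[k])
print("red",cv2.minAreaRect((unproj(f,np.argwhere(l==k)[:,::-1],0.056)[:,:2]*1000).astype(np.float32)))
env.goto([0.50,-0.1,0.30],[180,0,0])
e=env.grab_frame("wrist"); g=env.grab_frame("side")
(u,v),=proj(e,[[*E_,0.077]]); u,v=int(u),int(v); print(u,v)
cv2.imwrite("pics/fin.png",np.hstack([cv2.resize(f["image"][50:245,270:370],(200,390)),cv2.resize(g["image"][220:280,250:350],(400,390)),cv2.resize(e["image"][max(v-50,0):v+50,u-25:u+25],(195,390))]))
print(env.read_state()["clock"])
E
```

```text
False
False
[-0.09  0.   -0.14  0.35 -1.1 ] [ 0.45855436 -0.29804639  0.03240994]
[-0.05 -0.03 -0.14 -0.16  0.32] 0.5982401798537167
[310 154  15  50 652]
red ((458.97894287109375, -298.0240478515625), (58.55473327636719, 16.201019287109375), 11.66237735748291)
226 112
39.8083
```

View pics/fin.png

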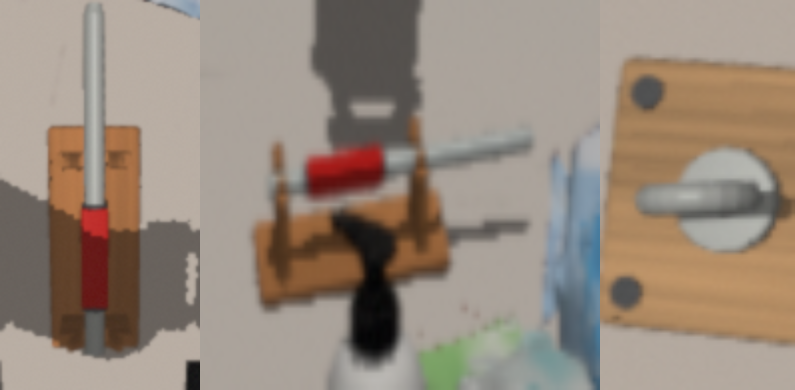

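The bar lies in both slots: red grip at (0.459, -0.298), yaw 11.7°, matching where it first lay. The ring is now almost level across the picture, about 60° clockwise from the start. That fits a run of about 43° before the collar bore plus 17° of nip-up.

```bash
python3 -c "
from workcell import env
print(env.close_job())"
```

```text
the job is handed in; nothing more can be done
None
```

The job is handed in at about 40 s: I turned the eye with the bar until the collar bore, then nipped it up about 17° more (judged from turning effort and wrist angle, not measured directly), and the bar is back in its rest as it lay.

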